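Back the welding positioner off one notch

ROBOT

A 6-joint arm with a two-finger parallel gripper is mounted at the origin on the work surface. World frame = base frame: x ahead of the robot, y to its left, z up, the work surface at z = 0. Lengths are in m, angles in rad, forces in N, time in s.
With the tool pointing down it reaches from about 0.275 to 0.825 m from the base axis. Payload 4.9 kg.
Tool frame: the origin (TCP) lies between the finger pads; the fingertips stand tip_reach ahead of it and the grasp point (between the pads) is the TCP (tip_reach is the distance from the TCP to the fingertips, in m); z points along the fingers, x is the direction in which the jaws open and shut, and the axes are right-handed (so a half turn about z gives the same grasp; the last joint's range is limited). The gripper opens to 85 mm and grips with 20 to 120 N. Pads are 22 mm wide; open, the fingers measure 114 mm over their backs; the gripper's body (76 mm by 85 mm) begins 54 mm behind the grasp point. The pads swing forward as they close: fully open they stand 13 mm farther back than shut.
Start: joints at [-0.134, 0.326, -0.193, 1.052, 0, 1.437], TCP at [0.55, 0, 0.25] pointing down, gripper open.
Joint ranges: [-2.65, 2.65], [-0.97, 1.79], [-1.3, 1.35], [-1.93, 2.1], [-1.47, 1.37], [-3.14, 3.14]. Speed limits (rad/s): [2.57, 2.57, 3.14, 3.14, 3.14, 3.14].

INTERFACE

Orientations are given as a unit quaternion [w, x, y, z].
In Python, from cell import get_obs, snapshot, job_done, tip_reach gives the robot as it stands.
- The arm moves only by the tool move_arm, never from a script. Its argument "plan" is one flat list of numbers, 5 for each row, row after row: the closure in counts, from 0 (fully open) to 255 (shut), then the shift along the tool's x, y, z in mm, then the turn about the tool's z in degrees. In form: [jaw, tx, ty, tz, twist, jaw, tx, ty, tz, twist, ...]. A call has 1 to 8 rows; each row is the pose to reach, as a shift and turn from the pose commanded when the call began, along the tool's axes at that moment; what a row does not reach only later rows make up. A row lasts 1/8 s, in which the tool goes at most 62.5 mm and 10.7 degrees, less where a joint would pass 70% of its speed; a pose out of reach is approached as far as the arm can. A call with a gripper value outside its range is refused whole. The fingers move at their own pace and stop on an object; "newtons" is the grip in N (left out, the last holds). Time passes only in rows, so rows that repeat a pose let the fingers close. It gives the time, the measured TCP pose, the force and the opening at its end, in the units of the state.
- get_obs(): the state, without advancing time (a new reading comes with each control period).
- snapshot(name): name is "scene" or "side" or "wrist"; returns a dict with "image" (384x512x3 uint8, blue, green, red), "z_map" (384x512 float32, m along the optical axis (not along the pixel's ray), 0 where there is no reading), "camera_matrix" (3x3 intrinsics, pixels), "R" (3x3) and "t" (3): a world point X has camera coordinates R X + t. Camera axes: x right, y down, z forward; pixel columns grow to the right and rows downward; lengths in m; the calibration is good to about 2 mm. A picture is of the moment at which its call begins.
- job_done(): hands the job in, once; it reports no verdict.
The state is a dict: "time_s": time; "joint_positions": joint angles; "qd": joint speeds; "effort": joint torques, N m; "tool_pos": TCP position; "tool_rot": TCP orientation; "ft_force": force on the tool from outside, world axes, zero at the start; "wrist_torque": the same for the moment, N m; "opening": finger opening in m.
Only numpy, scipy, OpenCV 4.12 (cv2) and the standard library are available. Lean on these libraries where they do the work, as an engineer would, in place of code of your own. Each camera call takes 0.05 s, during which the arm holds its last target. There are 200 camera calls.

TASK

On the blue bench positioner, push the red pawl's cross bar over with a fingertip so that the pawl lifts out of the ratchet teeth and stays up by itself; then push a yellow-tipped peg to turn the wheel backward (the way the pawl was blocking) by one notch, and tip the pawl back so that it drops fully home in the next tooth gap. Only push, gently: grip or lift nothing, and leave the can, hammer, magnet and tin where they stand.

Things in the scene. Friction and masses are not known exactly. Their poses are not given: they have to be found in the camera images.
- positioner: Fixed blue frame on a 225 x 290 x 14 mm base plate. Origin at bench level straight under the level axle; z up; x along the axle, from the chuck with copper pipe stub (-x end, to x = -150 mm) to the toothed ratchet (+x end, x 40 to 60 mm); the pawl is on the +y side. Bearing post x -83 to -47 mm, up to z = 175 mm; pawl bracket x 16 to 28, y 78 to 115 mm, up to z = 158 mm.
- axle (a point): Point on the wheel's axle, 130 mm above the bench, in the plane of the 8 push pegs (x = -20 mm in the positioner's frame). Pegs stand 45 degrees apart, reach 105 mm from the axle, with yellow tips 18 mm thick. In the plane x = 50 mm the ratchet has 8 saw teeth, tip radius 64, root radius 50 mm.
- pivot (a point): Pawl's pivot, in the ratchet's plane: x = 50, y = 92, z = 140 mm in the positioner's frame. The pawl is top-heavy: past joint value 0.45 it falls over by itself to 0.90 and stays up; below about 0.35 it falls back onto the wheel.
- wheel (a joint): Turn of wheel, pegs and chuck, rad; starts -0.03 to 0.12. Backward is negative: its top moves to the positioner's +y (pawl side). One notch is 0.785. Pawl home, it stops at -0.05. It stays where left; about 3 N at a peg moves it. From -0.83 to -0.53 the pawl drops fully home one notch back; beyond -0.86 it lands on a tooth crest, short of -0.50 it rides on a tooth's slope.
- pawl (a joint): Swing of the red pawl about the positioner's x axis, rad: 0 = home, nose down in a tooth gap; about 0.17 = nose on a tooth crest; 0.90 = thrown right over against its stop, nose well clear, where it rests by itself. It grows as the cross bar moves to the positioner's +y. Less than 5 N at the cross bar moves it.
- pawl_bar (a point): Point on the centre line of the pawl's red cross bar, 22 mm thick, which lies along the positioner's x from x = 44 to 110 mm; the point is at x = 85 mm, clear of the pawl's arms. In the positioner's frame: y = 57, z = 228 mm when home; y = 139, z = 223 mm when thrown over; highest, z = 235 mm, at y = 92.
- push_peg (a point): Centre of the outer end of the peg to push: at the start the one nearest the top on the side away from the pawl (22.5 degrees short of straight up at wheel = 0, 22.5 degrees past it one notch back). 105 mm from the axle, yellow tip 18 mm thick.
- spray_can: Loose green can, 60 mm across, 150 mm tall, standing on the bench on the pawl's side; origin under its centre. Leave alone.
- chip_hammer: Loose hammer, 260 mm long, lying on the bench; leave alone.
- magnet: Loose orange welding magnet, 90 x 60 x 20 mm, lying flat; origin under its centre. Leave alone.
- tip_tin: Loose steel cup, 64 mm across, 60 mm tall, standing; origin under its centre. Leave alone.

How it is judged:
By the outcome, as a careful person would: the job done as asked, in the order asked, and still so for the second after the job is handed in, with the robot touching nothing.
It also fails if it takes over 51 s, if anything falls off the work surface, if the arm or the gripper's body presses on something with over 40 N, if the wrist force passes 120 N, or if a joint passes its speed limit or range.

## Working session

There is one attempt and no reset: what is moved stays moved. The work goes in short steps, Python scripts to look and compute and a tool call to move; the robot and the scene stay as the last step left them, time stands still between calls to the robot, and variables do not carry over. Pictures are saved under pics/ and viewed, about 8 in all and at most 12, crops included, and the job is handed in when it is done.

Besides the shell and the picture viewer there is one more tool, called by a JSON object that holds its "api" and its "payload", one argument or row to a line. move_arm: Moves the arm, as the interface text tells. Its arguments: {"type":"object","properties":{"plan":{"type":"array"},"newtons":{"type":"number"}},"required":["plan"]}

```bash
mkdir -p pics; ls
cat > h.py <<'E'
import numpy as np, cv2
from cell import get_obs, snapshot, job_done, tip_reach
def pts(s):
    z=s["z_map"]; K=s["camera_matrix"]; v,u=np.mgrid[:z.shape[0],:z.shape[1]]
    c=np.stack([(u-K[0,2])/K[0,0]*z,(v-K[1,2])/K[1,1]*z,z],-1)
    return (c-s["t"])@s["R"]
E
python3 - <<'E'
from h import *
print(tip_reach() if callable(tip_reach) else tip_reach); print(get_obs())
ims=[]
for n in("scene","side"):
    s=snapshot(n); np.savez(n+"0.npz",**s); print(n,s["R"].round(3).tolist(),s["t"],s["camera_matrix"][0,0])
    cv2.imwrite(f"pics/{n}0.png",cv2.resize(s["image"],(800,600)))
E
```

```text
pics
0.019
{'time_s': 0.0, 'joint_positions': array([-1.34214950e-01,  3.26946192e-01, -1.93566670e-01,  1.05199652e+00,
        1.33416894e-05,  1.43663367e+00]), 'qd': array([-0.00014682, -0.0019683 , -0.00182609,  0.00228913, -0.00037674,
       -0.00043791]), 'effort': array([-1.24197268e-03, -4.43398941e+01,  2.62443137e+01,  1.56443648e-02,
       -1.97191571e-04, -6.55614656e-06]), 'tool_pos': array([5.49461981e-01, 7.97081235e-05, 2.49507079e-01]), 'tool_rot': array([-1.21202718e-04,  9.99999633e-01, -2.61542495e-05, -8.47935548e-04]), 'ft_force': array([ 0.04446537,  0.57345495, -0.34898193]), 'wrist_torque': array([-0.03001625,  0.00281243,  0.01111792]), 'opening': 0.08552818639357918}
scene [[-0.394, 0.919, -0.013], [0.722, 0.301, -0.623], [-0.568, -0.254, -0.782]] [ 0.23493991 -0.31565296  1.61045364] 431.81028514568703
side [[0.747, -0.665, 0.001], [-0.479, -0.539, -0.693], [0.461, 0.517, -0.721]] [-0.40233243  0.38922097  0.89360891] 417.3931764123869
```

View pics/scene0.png

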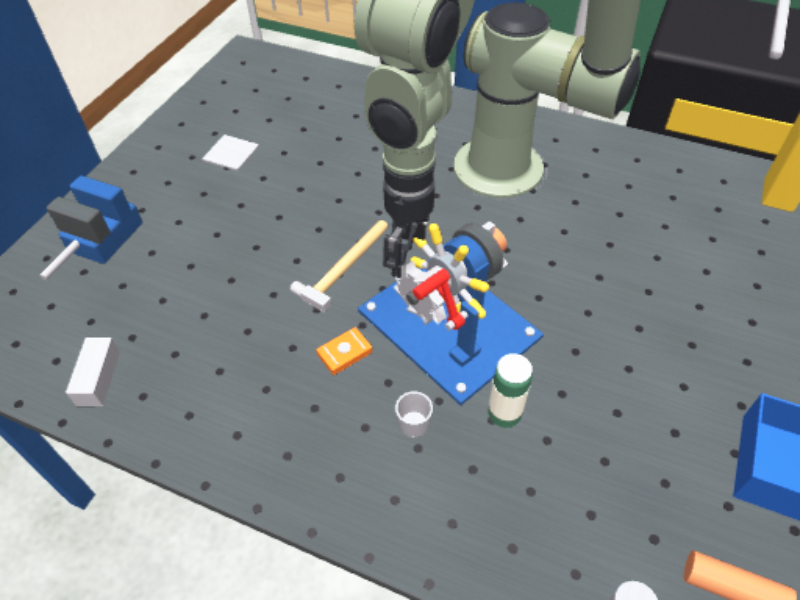

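View pics/side0.png

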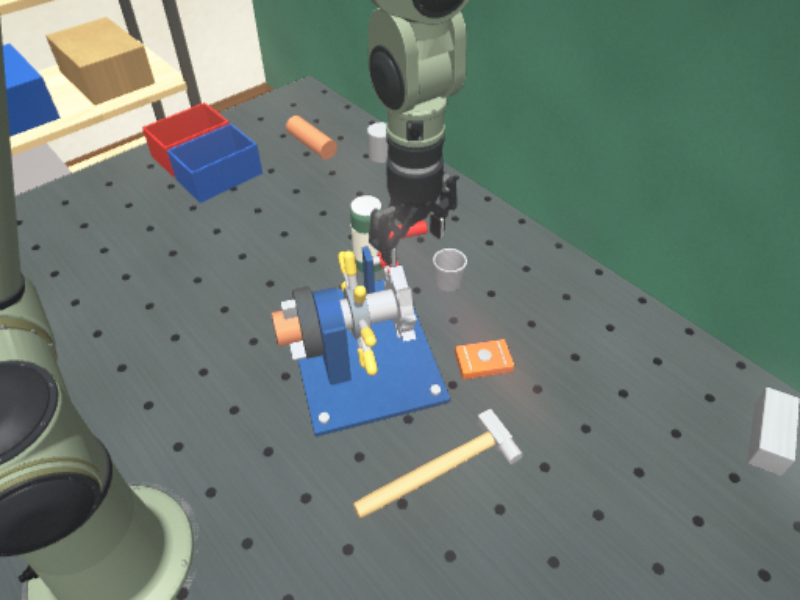

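```bash
cat > m.py <<'E'
from h import *
def cloud(names, tag):
    P=[];C=[]
    for n in names:
        s=np.load(f"{n}{tag}.npz"); p=pts(s); ok=(s["z_map"]>0)
        ok&=(np.abs(p[...,0]-.6)<.3)&(np.abs(p[...,1])<.35)&(p[...,2]>.005)&(p[...,2]<.27)
        P.append(p[ok]); C.append(s["image"][ok])
    P=np.vstack(P);C=np.vstack(C)
    hsv=cv2.cvtColor(C[None],cv2.COLOR_BGR2HSV)[0].astype(int)
    return P,hsv
def sel(hsv,lo,hi,s=140,v=70): return (hsv[:,0]>=lo)&(hsv[:,0]<=hi)&(hsv[:,1]>s)&(hsv[:,2]>v)
E
python3 - <<'E'
from m import *
for n in("scene","side"):
    P,h=cloud([n],0)
    b=sel(h,100,125)&(abs(P[:,2]-.014)<.006); q=P[b]; print(n,"plate",b.sum(),cv2.minAreaRect((q[:,:2]*1000).astype(np.float32)), cv2.boxPoints(cv2.minAreaRect((q[:,:2]*1000).astype(np.float32))).round().tolist(), np.median(q[:,2]))
    b=sel(h,100,125)&(P[:,2]>.03); q=P[b]; print("posts",q.min(0),q.max(0))
    r=(sel(h,0,5,170)|sel(h,175,180,170))&(P[:,2]>.1); q=P[r]; print("red",r.sum(),q.min(0),q.max(0)); t=q[q[:,2]>.215]; print(" top",len(t),t.mean(0),t.min(0),t.max(0))
    y=sel(h,22,32,170,120)&(P[:,2]>.03); q=P[y]; print("yel",y.sum(),q.min(0),q.max(0))
    g=sel(h,60,90,100,30)&(P[:,2]>.03)&(P[:,2]<.16); q=P[g]; print("can",len(q),q.min(0) if len(q) else 0,q.max(0) if len(q) else 0)
P,h=cloud(["scene","side"],0); y=sel(h,22,32,170,120)&(P[:,2]>.03); q=P[y]
c=q.mean(0);u,s,vt=np.linalg.svd(q-c,full_matrices=False);print("peg plane",c,s,vt[2],np.degrees(np.arctan2(vt[2][1],vt[2][0])))
E
```

```text
scene plate 3262 ((485.40185546875, 56.494049072265625), (289.7773742675781, 226.14031982421875), 65.12785339355469) [[322.0, -27.0], [527.0, -123.0], [649.0, 140.0], [444.0, 236.0]] 0.01249753832018962
posts [0.39841763 0.0187629  0.03004252] [0.57288587 0.13166096 0.17587771]
red 369 [0.54855139 0.03062069 0.13248537] [0.61256939 0.11011039 0.24101577]
 top 201 [0.5841661  0.05412914 0.23325121] [0.54855139 0.03062069 0.2162706 ] [0.61256939 0.07371522 0.24101577]
yel 154 [ 0.43901982 -0.03514902  0.05829098] [0.51526117 0.12822835 0.22335109]
can 65 [0.63730017 0.19032357 0.10666504] [0.66094784 0.2434989  0.14250274]
side plate 3628 ((479.847412109375, 51.999244689941406), (286.9565124511719, 222.17723083496094), 65.05461883544922) [[319.0, -31.0], [520.0, -125.0], [641.0, 135.0], [440.0, 229.0]] 0.015552364814031841
posts [0.39319323 0.01193387 0.03038203] [0.55050207 0.12437032 0.17947621]
red 30 [0.55694073 0.02851978 0.14007029] [0.60664054 0.09666152 0.24148564]
 top 20 [0.59742645 0.03361174 0.23479351] [0.58782577 0.02851978 0.22966348] [0.60664054 0.04189737 0.24148564]Traceback (most recent call last):
  File "<stdin>", line 7, in <module>
    return umr_minimum(a, axis, None, out, keepdims, initial, where)
ValueError: zero-size array to reduction operation minimum which has no identity
```

Run:
```python
from m import *
a=np.radians(-24.9); R=np.array([[np.cos(a),-np.sin(a),0],[np.sin(a),np.cos(a),0],[0,0,1]])
for n,c in(("scene",(.4854,.0565,0)),("side",(.4798,.0520,0))):
    P,h=cloud([n],0); L=(P-np.array(c))@R*1000
    f=lambda q:(len(q),np.percentile(q,[1,50,99],axis=0).round(1).tolist())
    z=L[:,2]
    print(n); blue=sel(h,95,130,100,40)
    print("bearing top",f(L[blue&(z>168)&(z<182)])); print("bracket",f(L[blue&(z>60)&(z<165)&(L[:,0]>0)]))
    red=sel(h,0,6,150)|sel(h,174,180,150)
    print("red bar",f(L[red&(z>215)])); print("red crown",f(L[red&(z>235)]))
    print("copper",f(L[sel(h,6,15,80)&(z>70)&(L[:,0]<-60)]))
    y=sel(h,20,34,150,100)&(z>30); q=L[y]; print("yel x",f(q))
    for k in range(3): pass
    if n: 
        # cluster by angle using axle guess
        z_,idx=cv2.connectedComponents(np.zeros((1,1),np.uint8))
    hi=q[(q[:,2]>150)]; print(hi[np.argsort(hi[:,1])][::3].round(0).tolist())
```

```text
scene
bearing top (102, [[-73.6, -41.5, 168.5], [-58.4, -22.7, 171.9], [-36.4, 2.6, 175.0]])
bracket (234, [[28.2, 58.8, 61.0], [37.4, 82.1, 113.0], [40.0, 94.3, 158.3]])
red bar (210, [[56.1, 27.9, 217.0], [89.9, 40.1, 234.6], [120.6, 47.3, 239.5]])
red crown (93, [[58.5, 28.8, 235.0], [90.3, 36.3, 236.8], [120.5, 44.8, 239.7]])
copper (54, [[-140.3, -20.1, 121.8], [-129.4, -0.1, 146.1], [-101.4, 10.0, 175.8]])
yel x (295, [[-15.3, -110.8, 61.4], [-5.2, 9.0, 173.1], [0.8, 75.0, 227.0]])
[[-3.0, -103.0, 164.0], [-3.0, -98.0, 167.0], [-1.0, -96.0, 162.0], [-6.0, -93.0, 161.0], [-1.0, -91.0, 157.0], [-6.0, -88.0, 156.0], [-13.0, -87.0, 161.0], [-5.0, -84.0, 160.0], [-8.0, -82.0, 160.0], [-5.0, -65.0, 219.0], [-3.0, -62.0, 219.0], [-1.0, -60.0, 218.0], [-4.0, -59.0, 221.0], [-3.0, -57.0, 207.0], [-5.0, -57.0, 218.0], [-2.0, -56.0, 201.0], [-15.0, -55.0, 220.0], [-6.0, -54.0, 223.0], [-13.0, -53.0, 218.0], [-9.0, -53.0, 218.0], [-5.0, -52.0, 209.0], [-1.0, -51.0, 197.0], [-4.0, -51.0, 207.0], [-6.0, -50.0, 218.0], [-6.0, -50.0, 210.0], [-13.0, -49.0, 210.0], [-13.0, -48.0, 207.0], [-1.0,
[... 1360 characters left out ...]
 [-121.1, -35.5, 149.1], [-99.6, -1.7, 160.1]])
yel x (105, [[-15.4, -111.0, 42.6], [-11.6, 3.8, 204.3], [0.6, 64.9, 223.3]])
[[-14.0, -111.0, 166.0], [-15.0, -107.0, 169.0], [-15.0, -95.0, 165.0], [-7.0, -65.0, 219.0], [-4.0, -62.0, 219.0], [-1.0, -61.0, 220.0], [-6.0, 0.0, 200.0], [-4.0, 2.0, 198.0], [-3.0, 3.0, 210.0], [-10.0, 3.0, 209.0], [-12.0, 4.0, 209.0], [-3.0, 4.0, 205.0], [-13.0, 5.0, 201.0], [-14.0, 6.0, 217.0], [-4.0, 6.0, 214.0], [-1.0, 7.0, 216.0], [-14.0, 7.0, 203.0], [-3.0, 8.0, 222.0], [-1.0, 8.0, 218.0], [-11.0, 9.0, 213.0], [-3.0, 10.0, 223.0], [-15.0, 11.0, 216.0], [-12.0, 11.0, 221.0], [0.0, 12.0, 221.0], [-14.0, 14.0, 222.0], [-10.0, 48.0, 169.0], [-14.0, 62.0, 171.0]]
```

Frame found: the origin is at about (0.485, 0.031) with yaw −24.9°. The bracket, bar and peg sizes all agree with it, and the wheel is near 0. Next I close the jaws, align with the frame and lower beside the bar.

{"api": "move_arm", "payload": {
  "plan": [255,0,0,0,5,255,5,-2,0,12,255,12,-4,0,20,255,18,-6,4,25,255,23,-7,10,25,255,23,-7,16,25,255,23,-7,20,25,255,23,-7,20,25],
  "newtons": 20
}}

```text
time_s: 1.1
tool_pos: [0.5725, 0.007, 0.2298]
tool_rot: [0.0, 0.976, -0.216, -0.001]
ft_force: [-0.4, -0.2, -0.7]
opening: -0.0001
```

```bash
cat >> h.py <<'E'
O=np.array([.485,.031,0]); a=np.radians(-24.9); RR=np.array([[np.cos(a),-np.sin(a),0],[np.sin(a),np.cos(a),0],[0,0,1]])
def look(tag,n="side"):
    s=snapshot(n); K=s["camera_matrix"]; c=s["R"]@(O+RR@[.03,.03,.18])+s["t"]; u=K@c/c[2]; u,v=int(u[0]),int(u[1])
    np.savez(n+str(tag)+".npz",**s)
    im=s["image"][max(0,v-90):v+90,max(0,u-120):u+120]; print(n,"crop",max(0,u-120),max(0,v-90))
    return cv2.resize(im,(480,360),interpolation=cv2.INTER_CUBIC)
def st():
    o=get_obs(); print(o["time_s"],"pos-frame tcp",(RR.T@(o["tool_pos"]-O)*1000).round(1),"rot",o["tool_rot"].round(3),"F",(RR.T@o["ft_force"]).round(1),o["opening"])
E
python3 - <<'E'
from h import *
st()
A=look(1,"scene");B=look(1,"side")
cv2.imwrite("pics/a1.png",cv2.resize(np.hstack([A,B]),(800,300)))
E
```

```text
1.1 pos-frame tcp [ 89.5  15.1 229.8] rot [ 0.     0.976 -0.216 -0.001] F [-0.3 -0.4 -0.7] -6.790446591443414e-05
scene crop 160 87
side crop 124 82
```

View pics/a1.png

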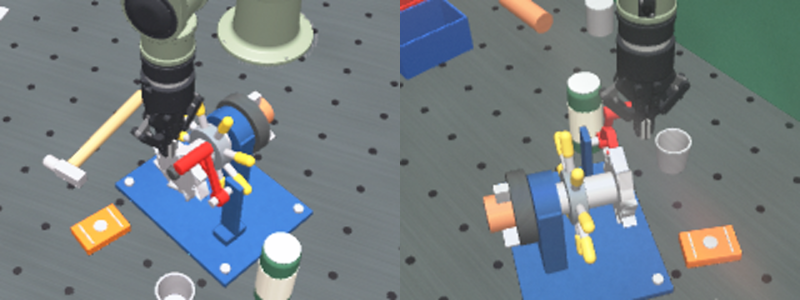

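{"api": "move_arm", "payload": {
  "plan": [255,0,-8,0,0,255,0,-14,0,0,255,0,-20,0,0,255,0,-26,0,0,255,0,-31,0,0,255,0,-36,0,0,255,0,-41,0,0,255,0,-46,0,0]
}}

```text
time_s: 2.2
tool_pos: [0.5926, 0.0491, 0.2302]
tool_rot: [-0.0, 0.976, -0.216, -0.0]
ft_force: [-0.3, 0.3, 0.4]
opening: -0.0
```

{"api": "move_arm", "payload": {
  "plan": [255,0,-5,0,0,255,0,-10,0,0,255,0,-15,0,0,255,0,-19,0,0,255,0,-23,0,0,255,0,-27,0,0,255,0,-27,0,0,255,0,-27,0,0]
}}

```text
time_s: 3.2
tool_pos: [0.6038, 0.0731, 0.2303]
tool_rot: [0.0, 0.976, -0.216, -0.0]
ft_force: [-0.2, 0.3, -0.5]
opening: -0.0
```

```bash
cat >> m.py <<'E'
def report(tag):
    for n in("scene","side"):
        P,h=cloud([n],tag); L=(P-O)@RR*1000; z=L[:,2]
        red=(sel(h,0,6,150)|sel(h,174,180,150))&(L[:,0]>60)&(L[:,0]<125)&(z>190)
        if red.sum(): print(n,"red bar",red.sum(),np.percentile(L[red],[2,50,98],axis=0).round(1).tolist())
        y=sel(h,20,34,150,100)&(z>30)&(abs(L[:,0]+20)<18); q=L[y]; d=q[:,1:]-[0,130]; r=np.hypot(*d.T)
        th=np.degrees(np.arctan2(d[:,0],d[:,1]))[r>70]
        b=np.round((th-th.min())/1); th=np.sort(th); g=np.split(th,np.where(np.diff(th)>8)[0]+1)
        print(n,"pegs",[(len(k),k.min().round(1),k.mean().round(1),k.max().round(1)) for k in g if len(k)>3])
E
python3 - <<'E'
from m import *
from h import *
st()
A=look(2,"scene");B=look(2,"side")
cv2.imwrite("pics/a2.png",cv2.resize(np.hstack([A,B]),(800,300)))
print("before");report(1);print("now");report(2)
E
```

```text
3.2 pos-frame tcp [ 90.   88.2 230.3] rot [ 0.     0.976 -0.216 -0.   ] F [-0.3  0.2 -0.5] -3.4434247668881554e-05
scene crop 160 87
side crop 124 82
before
scene red bar 163 [[61.6, 51.7, 223.4], [88.3, 63.3, 235.0], [110.1, 69.8, 239.7]]
scene pegs [(6, np.float64(-116.3), np.float64(-111.9), np.float64(-107.8)), (15, np.float64(-20.2), np.float64(-17.2), np.float64(-14.9)), (55, np.float64(17.5), np.float64(23.1), np.float64(28.7)), (69, np.float64(60.4), np.float64(64.4), np.float64(70.6)), (32, np.float64(103.1), np.float64(106.2), np.float64(110.4)), (8, np.float64(147.1), np.float64(148.8), np.float64(152.0))]
side red bar 8 [[79.1, 52.0, 239.2], [81.9, 55.9, 240.5], [84.4, 59.4, 241.2]]
side pegs [(14, np.float64(-157.4), np.float64(-155.2), np.float64(-152.4)), (5, np.float64(-113.3), np.float64(-111.6), np.float64(-109.4)), (9, np.float64(-69.5), np.float64(-67.0), np.float64(-65.0)), (10, np.float64(-28.0), np.float64(-26.4), np.float64(-22.8)), (53, np.float64(12.6), np.float64(16.3), np.float64(22.1)), (7, np.float64(55.9), np.float64(60.5), np.float64(62.6))]
now
scene 
[... 174 characters left out ...]
-70.4), np.float64(-66.9), np.float64(-64.2)), (69, np.float64(60.0), np.float64(64.1), np.float64(69.4)), (12, np.float64(106.0), np.float64(108.0), np.float64(110.1)), (17, np.float64(146.5), np.float64(150.9), np.float64(157.9))]
side red bar 11 [[60.0, 79.7, 216.0], [80.9, 133.1, 234.8], [85.5, 142.9, 269.4]]
side pegs [(17, np.float64(-157.5), np.float64(-155.3), np.float64(-151.2)), (5, np.float64(-114.2), np.float64(-112.5), np.float64(-111.1)), (9, np.float64(-70.8), np.float64(-67.1), np.float64(-64.5)), (10, np.float64(-28.3), np.float64(-26.7), np.float64(-24.4)), (56, np.float64(12.0), np.float64(16.5), np.float64(20.1)), (8, np.float64(58.5), np.float64(61.1), np.float64(64.4))]
```

View pics/a2.png

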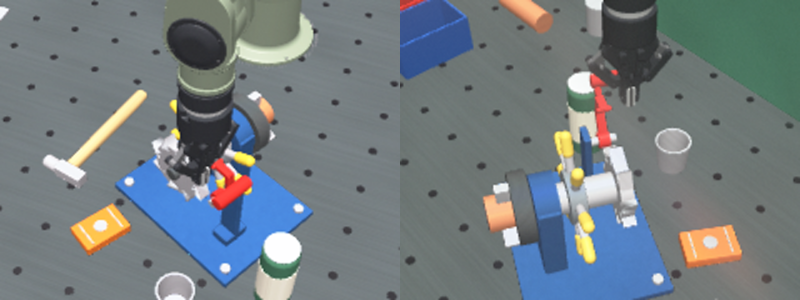

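{"api": "move_arm", "payload": {
  "plan": [255,0,4,-20,0,255,0,8,-45,0,255,-15,25,-60,0,255,-40,60,-60,0,255,-70,100,-60,0,255,-95,140,-60,0,255,-110,163,-60,0,255,-110,163,-60,0]
}}

```text
time_s: 4.3
tool_pos: [0.4342, -0.0287, 0.2907]
tool_rot: [-0.0, 0.976, -0.218, 0.0]
ft_force: [0.7, 0.2, 1.2]
opening: -0.0003
```

{"api": "move_arm", "payload": {
  "plan": [255,0,0,20,0,255,0,0,40,0,255,0,0,52,0,255,0,0,60,0,255,0,0,60,0]
}}

```text
time_s: 4.92
tool_pos: [0.4354, -0.0279, 0.23]
tool_rot: [-0.0, 0.976, -0.216, -0.0]
ft_force: [0.1, -0.5, 0.6]
opening: -0.0002
```

Run:
```python
from m import *
from h import *
st()
A=look(3,"scene");B=look(3,"side")
cv2.imwrite("pics/a3.png",cv2.resize(np.hstack([A,B]),(800,300)))
report(3)
```

```text
4.925 pos-frame tcp [-20.2 -74.3 230. ] rot [-0.     0.976 -0.216 -0.   ] F [ 0.3 -0.3  0.6] -0.0001914703279645719
scene crop 160 87
side crop 124 82
scene red bar 183 [[60.9, 130.8, 216.8], [88.3, 144.5, 229.3], [110.3, 152.4, 234.2]]
scene pegs [(24, np.float64(-118.0), np.float64(-111.5), np.float64(-108.3)), (42, np.float64(-71.5), np.float64(-66.0), np.float64(-61.2)), (66, np.float64(-23.9), np.float64(-19.7), np.float64(-14.3)), (53, np.float64(17.2), np.float64(23.1), np.float64(28.7)), (68, np.float64(60.1), np.float64(64.1), np.float64(70.3)), (11, np.float64(101.2), np.float64(107.7), np.float64(111.9)), (17, np.float64(146.0), np.float64(150.5), np.float64(156.7))]
side red bar 105 [[74.1, 127.6, 220.5], [90.6, 131.3, 231.0], [108.3, 142.5, 236.6]]
side pegs [(14, np.float64(-158.9), np.float64(-155.1), np.float64(-152.9)), (6, np.float64(-113.1), np.float64(-111.5), np.float64(-109.8)), (12, np.float64(-71.2), np.float64(-67.2), np.float64(-63.9))]
```

View pics/a3.png

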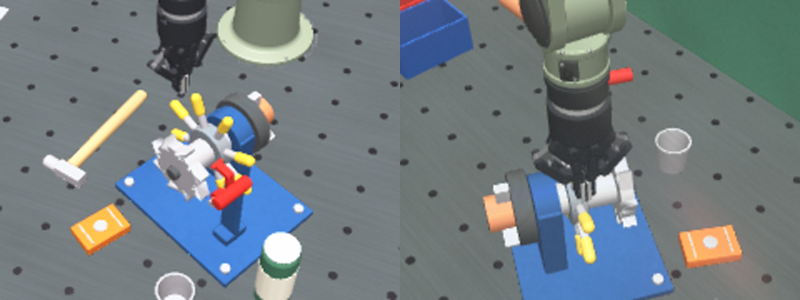

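{"api": "move_arm", "payload": {
  "plan": [255,0,-6,0,0,255,0,-11,0,0,255,0,-16,0,0,255,0,-21,0,0,255,0,-26,0,0,255,0,-31,0,0,255,0,-36,0,0,255,0,-41,0,0]
}}

```text
time_s: 6.02
tool_pos: [0.4528, 0.0094, 0.2303]
tool_rot: [-0.0, 0.976, -0.216, 0.0]
ft_force: [-1.5, -2.9, 2.6]
opening: -0.0002
```

{"api": "move_arm", "payload": {
  "plan": [255,0,-5,0,0,255,0,-10,0,0,255,0,-15,0,0,255,0,-20,0,0,255,0,-24,0,0,255,0,-28,0,0,255,0,-31,0,0,255,0,-31,0,0]
}}

```text
time_s: 7.02
tool_pos: [0.4658, 0.0376, 0.2301]
tool_rot: [-0.0, 0.976, -0.216, -0.0]
ft_force: [-0.9, -1.3, -0.1]
opening: -0.0
```

Run:
```python
from m import *
from h import *
st()
A=look(4,"scene");B=look(4,"side")
cv2.imwrite("pics/a4.png",cv2.resize(np.hstack([A,B]),(800,300)))
report(4)
```

```text
7.025 pos-frame tcp [-20.2  -2.1 230.1] rot [-0.     0.976 -0.216 -0.   ] F [-0.2 -1.5 -0.1] -2.356898213387928e-05
scene crop 160 87
side crop 124 82
scene red bar 183 [[60.9, 131.8, 216.9], [88.3, 144.4, 229.2], [110.5, 151.7, 234.0]]
scene pegs [(9, np.float64(-121.6), np.float64(-120.0), np.float64(-119.0)), (36, np.float64(-81.1), np.float64(-76.2), np.float64(-72.1)), (50, np.float64(-34.9), np.float64(-29.6), np.float64(-22.9)), (58, np.float64(7.4), np.float64(14.1), np.float64(19.4)), (63, np.float64(50.4), np.float64(55.2), np.float64(60.9)), (16, np.float64(94.0), np.float64(97.2), np.float64(102.0)), (6, np.float64(139.2), np.float64(143.4), np.float64(146.5))]
side red bar 144 [[61.2, 126.8, 221.3], [84.7, 131.9, 231.5], [107.6, 142.1, 236.5]]
side pegs [(17, np.float64(-167.5), np.float64(-164.6), np.float64(-161.5)), (6, np.float64(-122.2), np.float64(-121.0), np.float64(-118.6)), (7, np.float64(-80.3), np.float64(-76.7), np.float64(-73.7)), (8, np.float64(-37.6), np.float64(-36.2), np.float64(-34.0)), (4, np.float64(50.7), np.float64(51.0), np.float64(51.7)), (6, np.float64(96.5), np.float64(97.7), np.float64(99.0))]
```

{"api": "move_arm", "payload": {
  "plan": [255,0,-3,0,0,255,0,-5,0,0,255,0,-7,0,0,255,0,-7,0,0,255,0,3,0,0,255,0,10,0,0,255,0,10,-20,0,255,0,10,-45,0]
}}

```text
time_s: 8.12
tool_pos: [0.461, 0.0279, 0.2756]
tool_rot: [-0.0, 0.976, -0.217, -0.0]
ft_force: [0.7, 0.5, -0.3]
opening: 0.0002
```

Run:
```python
from m import *
from h import *
st()
A=look(5,"scene");B=look(5,"side")
cv2.imwrite("pics/a5.png",cv2.resize(np.hstack([A,B]),(800,300)))
report(5)
```

```text
8.125 pos-frame tcp [-20.4 -12.9 275.6] rot [-0.     0.976 -0.217 -0.   ] F [ 0.4  0.8 -0.3] 0.00017493384091852443
scene crop 160 87
side crop 124 82
scene red bar 182 [[60.4, 131.7, 216.0], [88.9, 144.7, 229.2], [110.0, 152.3, 233.9]]
scene pegs [(22, np.float64(-119.7), np.float64(-116.0), np.float64(-113.2)), (35, np.float64(-78.5), np.float64(-71.4), np.float64(-67.2)), (65, np.float64(-29.7), np.float64(-24.8), np.float64(-20.1)), (52, np.float64(12.3), np.float64(18.2), np.float64(23.3)), (68, np.float64(54.7), np.float64(59.2), np.float64(65.2)), (12, np.float64(97.2), np.float64(102.6), np.float64(106.7)), (9, np.float64(143.2), np.float64(145.7), np.float64(148.7))]
side red bar 79 [[81.9, 126.3, 220.1], [94.9, 131.8, 231.6], [108.5, 141.9, 236.5]]
side pegs [(17, np.float64(-162.6), np.float64(-160.6), np.float64(-158.3)), (5, np.float64(-118.6), np.float64(-117.1), np.float64(-116.0)), (9, np.float64(-76.1), np.float64(-73.1), np.float64(-70.1)), (10, np.float64(-33.3), np.float64(-32.1), np.float64(-29.8)), (63, np.float64(7.8), np.float64(10.7), np.float64(17.1)), (9, np.float64(54.0), np.float64(56.9), np.float64(59.3)), (5, np.float64(99.7), np.float64(100.7), np.float64(101.5))]
```

View pics/a5.png

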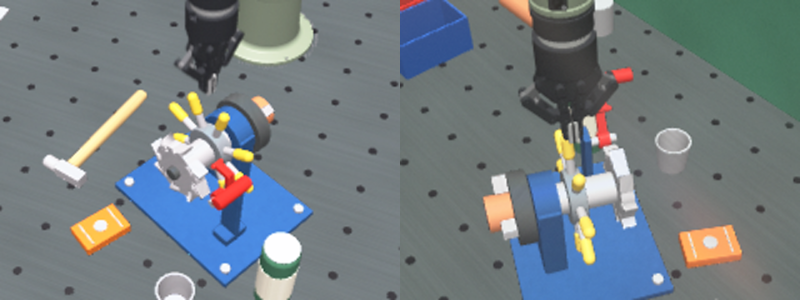

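{"api": "move_arm", "payload": {
  "plan": [255,0,0,-15,0,255,10,-15,-25,0,255,30,-50,-25,0,255,55,-95,-25,0,255,85,-145,-25,0,255,105,-180,-25,0,255,110,-191,-25,0,255,110,-191,-25,0]
}}

```text
time_s: 9.22
tool_pos: [0.6415, 0.1548, 0.2995]
tool_rot: [0.0, 0.976, -0.216, -0.001]
ft_force: [-0.5, 0.3, -0.3]
opening: -0.0001
```

{"api": "move_arm", "payload": {
  "plan": [255,0,0,20,0,255,0,0,40,0,255,0,0,60,0,255,0,0,72,0,255,0,0,72,0]
}}

```text
time_s: 9.85
tool_pos: [0.6409, 0.154, 0.2279]
tool_rot: [0.0, 0.976, -0.217, -0.001]
ft_force: [-0.5, 0.2, -0.1]
opening: 0.0002
```

Run:
```python
from m import *
from h import *
st()
A=look(6,"scene");B=look(6,"side")
cv2.imwrite("pics/a6.png",cv2.resize(np.hstack([A,B]),(800,300)))
```

```text
9.85 pos-frame tcp [ 89.6 177.2 227.9] rot [ 0.     0.976 -0.217 -0.001] F [-0.5 -0.  -0.1] 0.00018918556863433645
scene crop 160 87
side crop 124 82
```

View pics/a6.png

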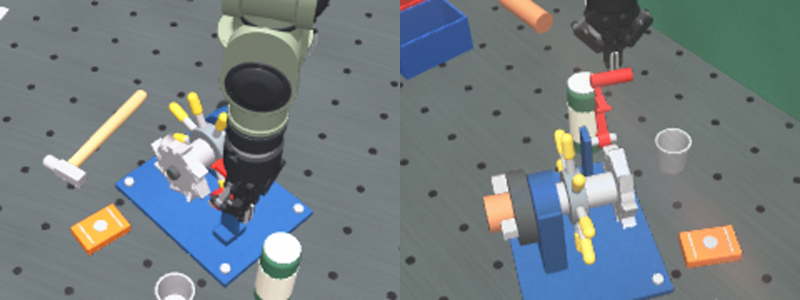

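Fingertip (side view 615,62) stands behind the thrown bar. Next I tip it back.

{"api": "move_arm", "payload": {
  "plan": [255,0,7,0,0,255,0,13,0,0,255,0,18,0,0,255,0,23,0,0,255,0,28,0,0,255,0,33,0,0,255,0,38,0,0,255,0,43,0,0]
}}

```text
time_s: 10.95
tool_pos: [0.6234, 0.1153, 0.2281]
tool_rot: [0.0, 0.976, -0.216, -0.0]
ft_force: [0.3, 0.8, 1.0]
opening: -0.0
```

{"api": "move_arm", "payload": {
  "plan": [255,0,5,0,0,255,0,10,0,0,255,0,15,0,0,255,0,20,0,0,255,0,24,0,0,255,0,28,0,0,255,0,32,0,0,255,0,32,0,0]
}}

```text
time_s: 11.95
tool_pos: [0.6101, 0.0865, 0.2283]
tool_rot: [0.0, 0.976, -0.217, -0.0]
ft_force: [0.4, 0.5, -0.3]
opening: -0.0002
```

{"api": "move_arm", "payload": {
  "plan": [255,0,-10,0,0,255,0,-20,-10,0,255,0,-30,-30,0,255,0,-45,-60,0,255,0,-60,-80,0,255,0,-70,-90,0,255,0,-70,-90,0]
}}

```text
time_s: 12.82
tool_pos: [0.6406, 0.1517, 0.3196]
tool_rot: [-0.001, 0.976, -0.216, 0.001]
ft_force: [0.1, 0.2, -0.3]
opening: 0.0002
```

Run:
```python
from m import *
from h import *
st()
A=look(7,"scene");B=look(7,"side")
cv2.imwrite("pics/a7.png",cv2.resize(np.hstack([A,B]),(800,300)))
report(7)
```

```text
12.825 pos-frame tcp [ 90.4 175.  319.6] rot [-0.001  0.976 -0.216  0.001] F [ 0.   0.2 -0.3] 0.00019811723727706425
scene crop 160 87
side crop 124 82
scene red bar 164 [[61.5, 51.6, 224.0], [87.7, 62.8, 235.0], [110.2, 69.8, 239.7]]
scene pegs [(20, np.float64(-118.6), np.float64(-116.2), np.float64(-114.1)), (35, np.float64(-77.1), np.float64(-71.5), np.float64(-67.3)), (68, np.float64(-30.5), np.float64(-24.9), np.float64(-20.0)), (50, np.float64(12.5), np.float64(18.3), np.float64(23.4)), (4, np.float64(55.4), np.float64(58.2), np.float64(60.4)), (32, np.float64(98.9), np.float64(102.6), np.float64(106.0)), (6, np.float64(143.2), np.float64(145.2), np.float64(147.4))]
side red bar 125 [[62.1, 44.8, 227.8], [88.9, 50.3, 237.3], [107.3, 59.0, 241.8]]
side pegs [(19, np.float64(-162.5), np.float64(-160.3), np.float64(-158.0)), (6, np.float64(-118.8), np.float64(-116.5), np.float64(-114.6)), (10, np.float64(-75.2), np.float64(-72.5), np.float64(-69.6)), (9, np.float64(-33.4), np.float64(-32.1), np.float64(-29.6)), (69, np.float64(7.6), np.float64(10.7), np.float64(13.7)), (9, np.float64(52.4), np.float64(56.3), np.float64(58.6)), (6, np.float64(99.5), np.float64(101.0), np.float64(103.7))]
```

View pics/a7.png

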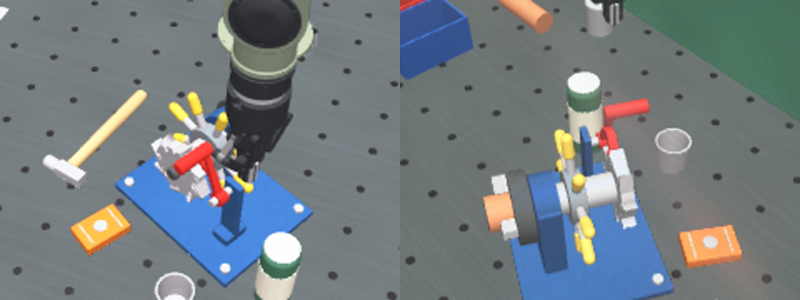

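The bar reads within 0.5 mm of its starting home position, the wheel is one notch back, and the gripper is clear. I'm handing in.

```bash
python3 -c "
from h import *
job_done(); st()"
```

```text
the job is handed in; nothing more can be done
the job is handed in; nothing more can be done
```

The job is done and handed in at about 13 s of the 51 s allowed. I pushed the cross bar over with the closed fingertips, and the pawl stayed up by itself. I then pushed the yellow-tipped peg to turn the wheel back one notch, tipped the pawl back, and withdrew clear.

- **Pawl:** the scene camera showed the bar within about 0.5 mm of its first home reading, where a nose on a tooth crest would be about 16 mm off. So the pawl is fully home.
- **Wheel:** it turned about −0.69 rad, to roughly −0.66, inside the −0.83 to −0.53 window. The pegs did not move when the pawl dropped in.
- **Forces:** wrist readings stayed at about 4 N or less at the end of each move.
- **Loose items:** the can, hammer, magnet and tin look unmoved in the last pictures. I judged that by eye and did not measure it.
- **Disagreement:** the two cameras differed by about 5 mm on the plate position, so I used the average. The starting wheel angle is therefore only known to a few hundredths of a radian, but any allowed start leaves the wheel inside the window.
- **Not checked:** the state printout after hand-in was refused, so I have no reading from after that point.

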